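Restart the grinder from console and hand pendant

ROBOT

A 7-joint arm with a two-finger parallel gripper is mounted at the origin on the work surface. World frame = base frame: x ahead of the robot, y to its left, z up, the work surface at z = 0. Lengths are in m, angles in rad, forces in N, time in s.
With the tool pointing down it reaches from about 0.35 to 0.9 m from the base axis. Payload 8.1 kg.
Tool frame: the origin (TCP) lies on the centre line of the jaws, within the pads' length; the fingertips stand 8 mm ahead of it and the grasp point (between the pads) lies 11 mm behind it; z points along the fingers, y is the line along which they close (so a half turn about z gives the same grasp; the last joint's range is limited). The gripper opens to 92 mm and grips with 3 to 60 N. Pads are 19 mm wide; open, the fingers measure 130 mm over their backs; the gripper's body (75 mm by 190 mm) begins 47 mm behind the grasp point.
Start: joints at [1.181, 0.434, 0.025, 1.573, -0.012, 1.134, -0.075], TCP at [0.177, -0.599, 0.235] pointing down, gripper open.
Joint ranges: [-2.62, 2.62], [-0.44, 2.09], [-1.27, 1.32], [0.08, 2.57], [-1.32, 4.46], [0.12, 2], [-2.74, 2.74]. Speed limits (rad/s): [2.22, 2.22, 3.01, 3.01, 3.14, 3.14, 3.14].

INTERFACE

Orientations are given as a unit quaternion [w, x, y, z].
In Python, from rig import sensors, optics, job gives the robot as it stands.
- The arm moves only by the tool step_arm, never from a script. Its argument "commands" is a list of rows, each a list of 2 entries, a list of its own where there are three numbers: the shift along the tool's x, y, z in units of 50 mm (1.0 is 50 mm), then the turn about the tool's z in units of 8 degrees (1.0 is 8 degrees). A call has 1 to 12 rows; each row shifts and turns the commanded pose from where the row before left it, along the tool's axes as they then stand; what a row does not reach is not made up. A row lasts 1/10 s, in which the tool goes at most 50 mm and 8.59 degrees, less where a joint would pass 70% of its speed; a pose out of reach is approached as far as the arm can. A call is refused whole if a number of a shift passes 1 or a number of a turn 1, either way. A call with a gripper value outside its range is refused whole. "hand" is the opening, from 0 (shut) to 1 (fully open), set as the call begins (left out, the last holds). The fingers move at their own pace and stop on an object; the grip force is fixed at half the most. Time passes only in rows, so rows that do not move let the fingers close. It gives the time, the measured TCP pose, the force, the opening and the grip force at its end, in the units of the state.
- sensors.read_state(): the state, without advancing time (a new reading comes with each control period).
- optics.grab_frame(name): name is "scene" or "top" or "wrist"; returns the picture (384x512x3 uint8, red, green, blue); there is no depth.
- optics.camera_model(name): a dict with "fx", "fy", "cx", "cy" (pixels), "position" and "attitude" of the camera in the world; the wrist camera has in their place "tool_from_camera" (4x4, takes a point from camera to tool coordinates, whose origin is the TCP and whose axes are the flange's). Camera axes: x right, y down, z forward; pixel columns grow to the right and rows downward; lengths in m; the calibration is good to about 2 mm. A picture is of the moment at which its call begins: read the wrist's pose just before it. camera_model takes no time and is no camera call.
- job.sign_off(): hands the job in; it is judged then, once.
The state is a dict: "clock": time; "joint_positions": joint angles; "joint_vel": joint speeds; "effort": joint torques, N m; "eef_pos": TCP position; "eef_rot": TCP orientation; "ft_force": force on the tool from outside, world axes, zero at the start; "moment": the same for the moment, N m; "width": finger opening in m; "grip_force": force on a finger pad.
Only numpy, scipy, OpenCV 4.12 (cv2) and the standard library are available. Lean on these libraries where they do the work, as an engineer would, in place of code of your own. Each camera call takes 0.05 s, during which the arm holds its last target. There are 200 camera calls.

TASK

Restart the grinder just by pressing with the fingertips: on the grey console press the amber reset button fully in and let it come back out, then push the black rocker fully down at its white-barred end, and last, on the yellow hand pendant lying on the bench, press the green button fully in, keep it in for a good second and let it go. Press the pendant's button where the pendant lies, without picking it up or shoving it about, and do not press or turn any other control or disturb the tools and things around.

Things in the scene. Friction and masses are not known exactly. Their poses are not given: they have to be found in the camera images.
- console: grey control console fixed to the bench, 230 (its x) x 290 (its y) x 70 mm high; origin at the centre of its underside, x axis towards its far side (yaw up to 0.3 rad). On its flat top, two rows of three controls (rows 110 mm apart in x, 85 mm pitch in y), in varying order: amber, blue, white and red buttons, black rocker, black selector knob (tallest, 44 mm above the top)
- reset (a joint): the AMBER (orange) spring push button, round cap 28 mm across, standing 10 mm proud of its 44 mm round aluminium collar on the console; 0 = out, 0.006 = fully in (m). It springs back by itself; it starts to move at 1.5 N and 5 N takes it fully in
- reset_top (a point): centre of the top of the amber cap, 92 mm above the bench when out; moves with the cap; pressed straight down
- rocker (a joint): black rocker, a paddle 64 mm long (console x), 30 mm wide, in an aluminium frame 80 x 46 x 12 mm; rocks about its middle (axis along console y). 0 = off (far end, with a white bar across it, stands up), 0.42 rad = on (white-barred far end fully down). Stays where it is left; 2 to 6 N on the white bar tips it. Starts at 0 to 0.05
- rocker_on (a point): point on the white bar on the paddle's face, 24 mm from the middle towards the far end; moves with the paddle: about 99 mm above the bench when off, about 89 mm when on
- pendant: loose wireless hand pendant, yellow box 170 (its x) x 66 (its y) x 38 mm high with black rubber edges, about 0.6 kg, lying on the bench, origin at the centre of its underside, z up. On its top face lie two buttons: green at x +42 mm, red at x -35 mm
- run (a joint): the GREEN spring push button of the pendant, cap 28 mm across, 10 mm proud of its 44 mm black collar; 0 = out, 0.006 = fully in (m). Springs back; starts to move at 1.5 N, 5 N takes it fully in
- run_top (a point): centre of the top of the green cap, 60 mm above the bench when out; moves with the cap
- halt (a joint): the RED stop button of the pendant, same size and stiffness; 0 = out, 0.006 = in. Not to be pressed
- blue (a joint): the blue spring push button, round cap 28 mm across, standing 10 mm proud of its 44 mm round aluminium collar on the console; 0 = out, 0.006 = fully in (m). Not to be pressed
- white (a joint): the white spring push button, round cap 28 mm across, standing 10 mm proud of its 44 mm round aluminium collar on the console; 0 = out, 0.006 = fully in (m). Not to be pressed
- red (a joint): the red spring push button, round cap 28 mm across, standing 10 mm proud of its 44 mm round aluminium collar on the console; 0 = out, 0.006 = fully in (m). Not to be pressed
- selector (a joint): black selector knob on the console, with an upright bar grip 34 mm long and 14 mm thick; 0 = as found, turns clockwise to 1.6 rad. Not to be turned
- wrench: steel wrench 200 mm long lying beside the pendant; leave alone
- screwdriver: screwdriver 200 mm long lying on the pendant's other side; leave alone
- oil_bottle: green oil bottle, 60 mm across, 170 mm high, far left of the bench; leave alone
- mug: white mug, 80 mm across, 90 mm high, far right of the bench; leave alone
- vblock: steel V-block 60 x 50 x 45 mm, at the far middle of the bench; leave alone
There are look-alikes about, which are no part of the job. What is shaped like the pendant but blue or purple is not meant.

How it is judged:
By the outcome, as a careful person would: the job done as asked, in the order asked, and still so for the second after the job is handed in, with the robot touching nothing.
It also fails if it takes over 53 s, if anything falls off the work surface, if the arm or the gripper's body presses on something with over 40 N, if the wrist force passes 120 N, or if a joint passes its speed limit or range.

## Working session

There is one attempt and no reset: what is moved stays moved. The work goes in short steps, Python scripts to look and compute and a tool call to move; the robot and the scene stay as the last step left them, time stands still between calls to the robot, and variables do not carry over. Pictures are saved under pics/ and viewed, at most 10 in all, crops included, and the job is handed in when it is done.

Besides the shell and the picture viewer there is one more tool, called after "Request:" as a command line: name --argument value ..., lists and objects as JSON in quotes. step_arm: Moves the arm, as the interface text tells. Its arguments: {"type":"object","properties":{"commands":{"type":"array"},"hand":{"type":"number"}},"required":["commands"]}

```bash
mkdir -p pics; ls; python3 - <<'E'
from rig import sensors, optics
import cv2,numpy as np
s=sensors.read_state(); print(s)
a=[]
for n in("scene","top"):
    m=optics.camera_model(n); print(n,m)
    im=optics.grab_frame(n); cv2.imwrite(f"pics/{n}0.png",im[:,:,::-1])
print(optics.camera_model("wrist"))
E
```

```text
pics
{'clock': 0.0, 'joint_positions': array([ 1.18140063,  0.43521223,  0.02497662,  1.57411233, -0.01162123,
        1.13400911, -0.07512581]), 'joint_vel': array([ 1.51000348e-04,  2.42318180e-05, -8.40437696e-05, -5.13164416e-05,
       -1.24260169e-03, -8.88239749e-05,  5.93892782e-04]), 'effort': array([ 1.20613731e-03, -6.67855024e+01,  9.85604301e-01, -3.14452457e+01,
       -6.05173758e-02,  4.27647424e-02,  1.52969569e-04]), 'eef_pos': array([ 0.17660482, -0.59899529,  0.23394579]), 'eef_rot': array([-7.78165223e-04,  9.89743541e-01,  1.42853376e-01, -1.76366202e-04]), 'ft_force': array([0.00438502, 0.06405296, 0.35455895]), 'moment': array([ 0.01852785, -0.05127428,  0.00665837]), 'grip_force': 0.0, 'width': 0.09205224537938199}
scene {'fx': 446.03148020942325, 'fy': 446.03148020942325, 'cx': 258.4098155346257, 'cy': 188.00676913689665, 'position': array([ 0.9864134 , -0.79531043,  1.15042258]), 'attitude': array([-0.33735331,  0.90352274,  0.24709578, -0.09371813])}
top {'fx': 442.77835130552427, 'fy': 442.77835130552427, 'cx': 259.21626372867934, 'cy': 184.074496734819, 'position': array([ 0.42724987, -0.00922917,  1.44927408]), 'attitude': array([-0.01836725,  0.71185189, -0.70171039,  0.0230664 ])}
{'fx': 280.2531875015164, 'fy': 280.2531875015164, 'cx': 257.1561008219716, 'cy': 192.68424261204382, 'tool_from_camera': array([[-3.41470051e-04, -9.59261570e-01, -2.82519244e-01,
         7.62304420e-02],
       [ 9.99999865e-01, -2.17126058e-04, -4.71434510e-04,
         1.24187602e-04],
       [ 3.90886718e-04, -2.82519367e-01,  9.59261515e-01,
        -1.50341552e-01],
       [ 0.00000000e+00,  0.00000000e+00,  0.00000000e+00,
         1.00000000e+00]])}
```

View pics/scene0.png

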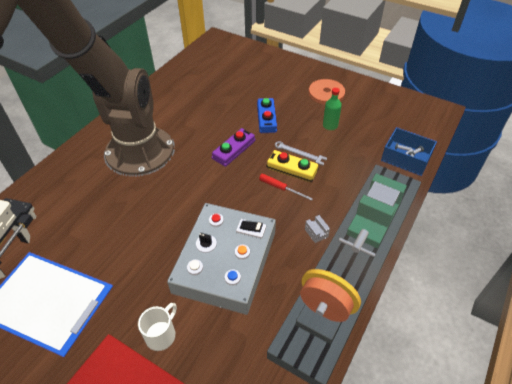

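View pics/top0.png

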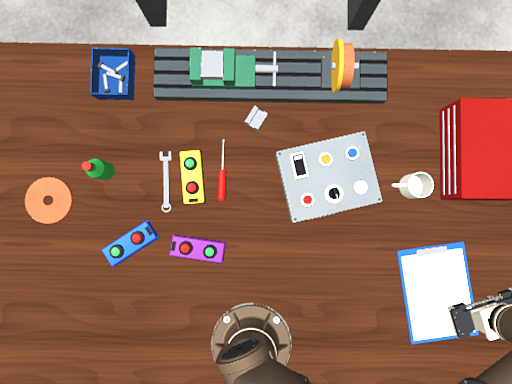

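In the scene view the console has amber at (242,251), rocker (252,228), red (216,218), selector (205,241), white (194,267) and blue (232,276). The yellow pendant is at (293,164).

Look-alikes in the top view:
- **Amber button:** amber (326,159) is the one. The console's red (307,200) and the orange disc (48,200) are not.
- **Green button:** yellow pendant (190,163) is the one. The purple (210,252) and blue (116,252) pendants' greens and the green bottle (100,168) are not.
- **Rocker:** (299,166) is the one. The black selector (334,193) is not.

Next I'll triangulate from both views and check with a close crop.

```bash
cat > h.py <<'E'
import numpy as np, cv2
from rig import sensors, optics
from scipy.spatial.transform import Rotation as R
def rot(q): return R.from_quat([q[1],q[2],q[3],q[0]]).as_matrix()
def cam(n):
    m=optics.camera_model(n)
    if n=="wrist":
        s=sensors.read_state(); T=m["tool_from_camera"]; W=rot(s["eef_rot"])
        return m,W@T[:3,:3],np.array(s["eef_pos"])+W@T[:3,3]
    return m,rot(m["attitude"]),np.array(m["position"])
def ray(c,px):
    m,A,p=c; d=A@np.array([(px[0]-m["cx"])/m["fx"],(px[1]-m["cy"])/m["fy"],1]); return p,d/np.linalg.norm(d)
def plane(c,px,z):
    p,d=ray(c,px); return p+d*(z-p[2])/d[2]
def tri(c1,a,c2,b):
    p,d=ray(c1,a); q,e=ray(c2,b)
    t=np.linalg.lstsq(np.c_[d,-e],q-p,rcond=None)[0]
    u,v=p+d*t[0],q+e*t[1]; return (u+v)/2,np.linalg.norm(u-v)
HUE={'amber':(12,25),'green':(50,75),'red':(-6,6),'blue':(100,120)}
def blob(bgr,col,near,r=12,smin=140,vmin=90):
    hsv=cv2.cvtColor(bgr,cv2.COLOR_BGR2HSV).astype(int); h=(hsv[...,0]+20)%180-20
    lo,hi=HUE[col]; m=((h>=lo)&(h<=hi)&(hsv[...,1]>smin)&(hsv[...,2]>vmin)).astype(np.uint8)
    n,l,st,c=cv2.connectedComponentsWithStats(m)
    k=[i for i in range(1,n) if st[i,4]>15 and np.hypot(*(c[i]-near))<r]
    i=max(k,key=lambda i:st[i,4]); return c[i],st[i]
E
python3 - <<'E'
from h import *
s=cv2.imread("pics/scene0.png");t=cv2.imread("pics/top0.png");cs,ct=cam("scene"),cam("top")
for nm,col,a,b in [('amber','amber',(242,251),(326,159)),('cblue','blue',(232,276),(352,153)),('cred','red',(216,218),(307,200)),('run','green',(283,157),(190,163)),('halt','red',(303,163),(192,188))]:
    try:
        x,sx=blob(s,col,a);y,sy=blob(t,col,b); print(nm,x.round(1),sx[4],y.round(1),sy[4],[v.round(4) for v in tri(cs,x,ct,y)], plane(ct,y,.092 if nm[0] in'ac' else .06).round(4))
    except Exception as e: print(nm,e)
a=cv2.resize(t[125:230,150:390],None,fx=3.3,fy=3.3,interpolation=cv2.INTER_CUBIC)
b=cv2.resize(s[140:310,165:325],None,fx=1.3,fy=1.3)
cv2.imwrite("pics/c1.png",a)
E
```

```text
amber [241.7 249.2] 49 [325.6 158.3] 45 [array([ 0.5895, -0.2224,  0.0873]), np.float64(0.0013)] [ 0.5895 -0.2212  0.092 ]
cblue [232.1 275.1] 61 [352.1 152.2] 49 [array([ 0.6103, -0.3048,  0.0853]), np.float64(0.0008)] [ 0.6097 -0.3031  0.092 ]
cred [215.6 217.7] 47 [307.3 199.2] 48 [array([ 0.4625, -0.1668,  0.0859]), np.float64(0.0011)] [ 0.4627 -0.1658  0.092 ]
run max() iterable argument is empty
halt max() iterable argument is empty
```

View pics/c1.png

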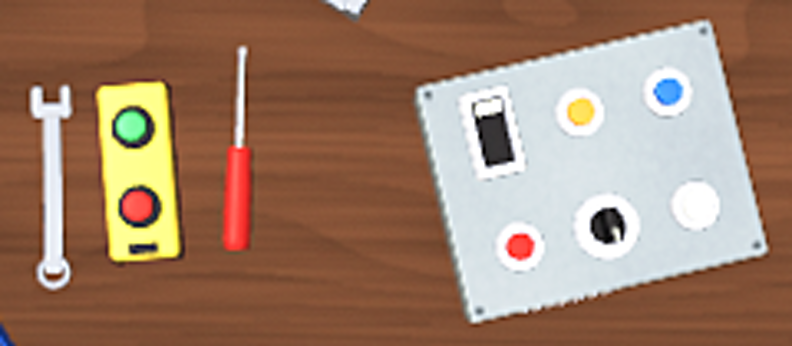

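The crop shows the yellow pendant with green on top at (132,127) and red below. The console's rocker has its white bar at the far end, (488,104), and amber is at (580,112). These fit the description, so the choice stands.

```bash
cat >> h.py <<'E'
HUE['green']=(45,85)
def togo(target,tipz):
    "shift in 50 mm units in the tool axes to bring the TCP over target with the fingertips at tipz"
    s=sensors.read_state(); W=rot(s["eef_rot"]); d=np.array([target[0],target[1],tipz+.008])-s["eef_pos"]
    return (W.T@d/.05).round(3), np.arctan2(W[1,0],W[0,0]).round(4)
E
python3 - <<'E'
from h import *
s=cv2.imread("pics/scene0.png");t=cv2.imread("pics/top0.png");cs,ct=cam("scene"),cam("top")
for nm,col,a,b in [('run','green',(283,157),(190,163)),('halt','red',(303,163),(192,188))]:
    x,sx=blob(s,col,a,25,90,60);y,sy=blob(t,col,b,12,90,60); print(nm,x.round(1),sx,y.round(1),sy,[v.round(4) for v in tri(cs,x,ct,y)], plane(ct,y,.06).round(4))
print('bar',plane(ct,(297.9,156.5),.099).round(4), 'rocker mid',plane(ct,(299.1,165),.085).round(4))
print(togo((.5895,-.2212),.19))
E
```

```text
run [303.8 162.3] [300 159   9   8  55] [189.3 162.7] [185 158  10  10  75] [array([0.5731, 0.2039, 0.0528]), np.float64(0.0017)] [0.5731 0.2033 0.06  ]
halt [283.3 155.9] [279 152   9   9  59] [191.3 186.9] [187 183  10   9  75] [array([0.4968, 0.196 , 0.0518]), np.float64(0.0007)] [0.4967 0.195  0.06  ]
bar [ 0.593  -0.1351  0.099 ] rocker mid [ 0.5683 -0.1404  0.085 ]
(array([10.058, -4.913,  0.726]), np.float64(0.2867))
```

Request:
step_arm --commands '[[[0.7, -0.35, 0], 0], [[0.7, -0.35, 0], 0], [[0.7, -0.35, 0], 0], [[0.7, -0.35, 0], 0], [[0.7, -0.35, 0], 0], [[0.7, -0.35, 0], 0], [[0.7, -0.35, 0], 0], [[0.7, -0.35, 0], 0], [[0.7, -0.35, 0], 0], [[0.7, -0.35, 0], 0], [[0.7, -0.35, 0], 0], [[0.7, -0.35, 0], 0]]' --hand 0

```text
clock: 1.3
eef_pos: [0.521, -0.278, 0.2344]
eef_rot: [-0.0, 0.99, 0.143, -0.0]
ft_force: [1.0, -0.5, -0.2]
width: 0.0019
grip_force: 0.0
```

```bash
python3 - <<'E'
from h import *
s=sensors.read_state();print(s["clock"],s["eef_pos"],s["joint_positions"].round(2),s["ft_force"].round(2),s["width"])
c=cam("wrist");im=optics.grab_frame("wrist")[:,:,::-1].copy();cv2.imwrite("pics/w1.png",im)
def proj(p):
    m,A,o=c; q=A.T@(np.array(p)-o); return q[0]/q[2]*m["fx"]+m["cx"],q[1]/q[2]*m["fy"]+m["cy"]
for n,p,col,zz in [('amber',(.5895,-.2212,.092),'amber',.092),('cblue',(.6097,-.3031,.092),'blue',.092),('cred',(.4627,-.1658,.092),'red',.092)]:
    q=proj(p);print(n,np.round(q,1))
    try: b,st=blob(im,col,q,25,100,60);print(b.round(1),st,plane(c,b,zz).round(4))
    except Exception as e:print(e)
print('bar',proj((.593,-.135,.099)))
print(togo((.5895,-.2212),.11))
E
```

```text
1.3 [ 0.52100639 -0.27798559  0.23442346] [ 0.5   0.39 -0.13  1.65  0.06  1.11 -0.94] [ 0.97 -0.48 -0.25] 0.0019378626734251538
amber [222.  104.3]
[223.9 104.9] [211  92  27  27 557] [ 0.5895 -0.2232  0.092 ]
cblue [306.4 108.2]
[308.1 108.8] [295  95  27  28 597] [ 0.6097 -0.305   0.092 ]
cred [144.8 205. ]
[147.6 204.5] [135 193  26  24 493] [ 0.4641 -0.1687  0.092 ]
bar (np.float64(133.53486038880146), np.float64(73.41245688198089))
(array([ 1.487, -0.581,  2.336]), np.float64(0.2946))
```

View pics/w1.png

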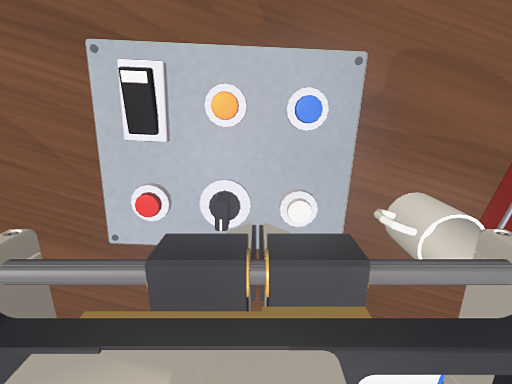

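Wrist view: amber at (224,105), the white bar at (134,76), and the selector at (224,205). This agrees with the first measurement to 2 mm. I'll move above amber next.

Request:
step_arm --commands '[[[0.37, -0.14, 0], 0], [[0.37, -0.14, 0], 0], [[0.37, -0.14, 0], 0], [[0.37, -0.14, 0.3], 0], [[0, 0, 0.7], 0], [[0, 0, 0.7], 0], [[0, 0, 0.6], 0], [[0, 0, 0], 0], [[0, 0, 0], 0]]'

```text
clock: 2.25
eef_pos: [0.5836, -0.2314, 0.12]
eef_rot: [-0.0, 0.99, 0.143, -0.0]
ft_force: [0.5, -0.2, 0.1]
width: 0.0003
grip_force: 0.0
```

```bash
python3 - <<'E'
from h import *
s=sensors.read_state();print(s["clock"],s["eef_pos"],s["ft_force"].round(2))
print(togo((.5895,-.2222),.086))
c=cam("wrist");im=optics.grab_frame("wrist")[:,:,::-1].copy();cv2.imwrite("pics/w2.png",im)
E
```

```text
2.25 [ 0.58363479 -0.23136042  0.12002192] [ 0.49 -0.2   0.14]
(array([ 0.165, -0.142,  0.52 ]), np.float64(0.2866))
```

View pics/w2.png

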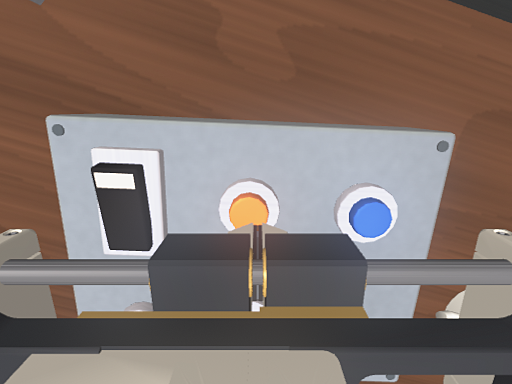

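The wrist view shows the closed tips just behind and right of the amber cap (248,212), which fits the remaining 8 mm and 7 mm. I'll correct that and press.

Request:
step_arm --commands '[[[0.165, -0.142, 0], 0], [[0, 0, 0], 0], [[0, 0, 0.2], 0], [[0, 0, 0.15], 0], [[0, 0, 0.09], 0], [[0, 0, 0.06], 0], [[0, 0, 0], 0], [[0, 0, 0], 0]]'

```text
clock: 3.1
eef_pos: [0.5888, -0.2224, 0.0947]
eef_rot: [-0.0, 0.99, 0.143, -0.0]
ft_force: [-2.0, 0.8, 4.8]
width: 0.0007
grip_force: 2.3
```

```bash
python3 - <<'E'
from h import *
s=sensors.read_state();print(s["clock"],s["eef_pos"],s["ft_force"].round(2),togo((.5895,-.2222),.086))
E
```

```text
3.1 [ 0.58882506 -0.22244801  0.09473524] [-1.99  0.79  4.78] (array([ 0.014, -0.001,  0.015]), np.float64(0.2865))
```

Request:
step_arm --commands '[[[0, 0, 0.02], 0], [[0, 0, 0.02], 0], [[0, 0, 0.02], 0], [[0, 0, 0], 0], [[0, 0, 0], 0], [[0, 0, 0], 0]]'

```text
clock: 3.7
eef_pos: [0.589, -0.2224, 0.094]
eef_rot: [0.0, 0.99, 0.143, 0.0]
ft_force: [-10.1, 2.4, 25.0]
width: 0.0005
grip_force: 12.6
```

The force jumped to 25 N, so the button is at its stop. I'll lift clear.

Request:
step_arm --commands '[[[0, 0, -0.2], 0], [[0, 0, -0.4], 0], [[0, 0, -0.4], 0], [[0, 0, 0], 0], [[0, 0, 0], 0]]'

```text
clock: 4.2
eef_pos: [0.5892, -0.2225, 0.1415]
eef_rot: [0.0, 0.99, 0.143, 0.0]
ft_force: [-0.3, 0.3, -1.3]
width: 0.0005
grip_force: 0.0
```

```bash
python3 - <<'E'
from h import *
s=sensors.read_state();print(s["clock"],s["eef_pos"],s["ft_force"].round(2))
c=cam("wrist");im=optics.grab_frame("wrist")[:,:,::-1].copy();cv2.imwrite("pics/w3.png",im)
b,st=blob(im,'amber',(250,200),50,100,60);print(b,st)
g=cv2.inRange(im[:,:190],(235,235,235),(255,255,255));n,l,st,ce=cv2.connectedComponentsWithStats(g)
for i in range(1,n):
    if st[i,4]>60: print(st[i],ce[i].round(1),plane(c,ce[i],.099).round(4))
print(togo((.593,-.1345),.11))
t=optics.grab_frame("top")[:,:,::-1];b,st=blob(t,'amber',(326,159),12);print(b,st[4])
E
```

```text
4.2 [ 0.58923103 -0.22253944  0.1415483 ] [-0.28  0.3  -1.34]
[257.96883469 212.17344173] [241 198  35  27 738]
[ 119  155   61   78 1288] [159.  178.7] [ 0.5982 -0.1476  0.099 ]
[123 177  35  14 427] [140.3 183.6] [ 0.5909 -0.1355  0.099 ]
[122 196  36  55 260] [132.6 234.1] [ 0.5504 -0.1366  0.099 ]
[138 302  15   9  83] [146.3 307. ] [ 0.4891 -0.1578  0.099 ]
(array([ 0.579, -1.662,  0.458]), np.float64(0.2866))Traceback (most recent call last):
  File "<stdin>", line 9, in <module>
  File "h.py", line 25, in blob
    i=max(k,key=lambda i:st[i,4]); return c[i],st[i]
ValueError: max() iterable argument is empty
```

View pics/w3.png

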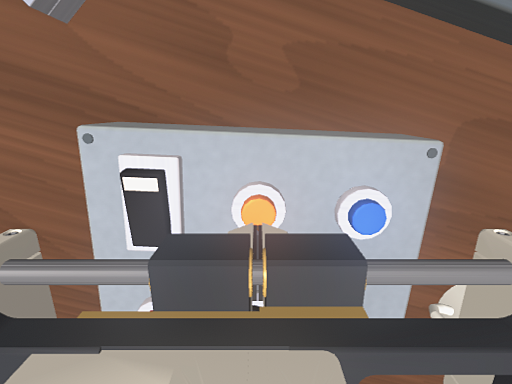

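Amber is back out (258,212), and the white bar is at (140,184), giving (0.592,-0.135). I'll move over the bar.

Request:
step_arm --commands '[[[0.1, -0.3, 0], 0], [[0.1, -0.3, 0], 0], [[0.1, -0.3, 0], 0], [[0.1, -0.3, 0], 0], [[0.1, -0.3, 0], 0], [[0.1, -0.15, 0], 0], [[0, 0, 0.2], 0], [[0, 0, 0.2], 0], [[0, 0, 0], 0], [[0, 0, 0], 0]]'

```text
clock: 5.3
eef_pos: [0.5941, -0.1358, 0.121]
eef_rot: [0.0, 0.99, 0.142, -0.001]
ft_force: [-0.0, -0.6, 0.5]
width: 0.0004
grip_force: 0.0
```

```bash
python3 - <<'E'
from h import *
s=sensors.read_state();print(s["clock"],s["eef_pos"],s["ft_force"].round(2),togo((.594,-.135),.099))
E
```

```text
5.3 [ 0.59408471 -0.13575294  0.120974  ] [-0.04 -0.6   0.47] (array([ 0.003, -0.015,  0.279]), np.float64(0.2853))
```

Tip is 14 mm above the bar. I'll press down to about 0.090.

Request:
step_arm --commands '[[[0, -0.015, 0.15], 0], [[0, 0, 0.1], 0], [[0, 0, 0.08], 0], [[0, 0, 0.06], 0], [[0, 0, 0.04], 0], [[0, 0, 0.03], 0], [[0, 0, 0], 0], [[0, 0, 0], 0]]'

```text
clock: 6.1
eef_pos: [0.595, -0.1339, 0.0991]
eef_rot: [0.0, 0.99, 0.143, 0.001]
ft_force: [4.1, 1.0, 4.3]
width: 0.0002
grip_force: 2.4
```

Request:
step_arm --commands '[[[0, 0, 0.02], 0], [[0, 0, 0.02], 0], [[0, 0, 0.02], 0], [[0, 0, 0], 0], [[0, 0, 0], 0]]'

```text
clock: 6.6
eef_pos: [0.5954, -0.1339, 0.0977]
eef_rot: [0.0, 0.99, 0.143, 0.001]
ft_force: [0.7, 2.6, 19.2]
width: 0.0005
grip_force: 9.7
```

Request:
step_arm --commands '[[[0, 0, 0.02], 0], [[0, 0, 0], 0], [[0, 0, 0], 0]]'

```text
clock: 6.9
eef_pos: [0.5955, -0.1339, 0.0975]
eef_rot: [0.0, 0.99, 0.143, 0.001]
ft_force: [-2.0, 2.8, 27.8]
width: 0.0006
grip_force: 13.1
```

Request:
step_arm --commands '[[[0, 0, -0.2], 0], [[0, 0, -0.4], 0], [[0, 0, -0.4], 0], [[0, 0, -0.4], 0], [[0, 0, 0], 0], [[0, 0, 0], 0]]'

```text
clock: 7.5
eef_pos: [0.5932, -0.1343, 0.164]
eef_rot: [-0.0, 0.99, 0.143, -0.001]
ft_force: [-0.0, 0.2, 0.2]
width: 0.0003
grip_force: 0.0
```

```bash
python3 - <<'E'
from h import *
s=sensors.read_state();print(s["clock"],s["eef_pos"],s["ft_force"].round(2))
im=optics.grab_frame("wrist")[:,:,::-1].copy();t=optics.grab_frame("scene")[:,:,::-1].copy()
cv2.imwrite("pics/c4.png",np.hstack([cv2.resize(im[100:260,130:330],(480,384)),cv2.resize(t[200:300,165:245+0],(307,384))]))
print(togo((.5731,.2036),.15))
E
```

```text
7.5 [ 0.59322086 -0.13427856  0.16396757] [-0.01  0.15  0.24]
(array([ 1.526, -6.591,  0.107]), np.float64(0.2865))
```

View pics/c4.png

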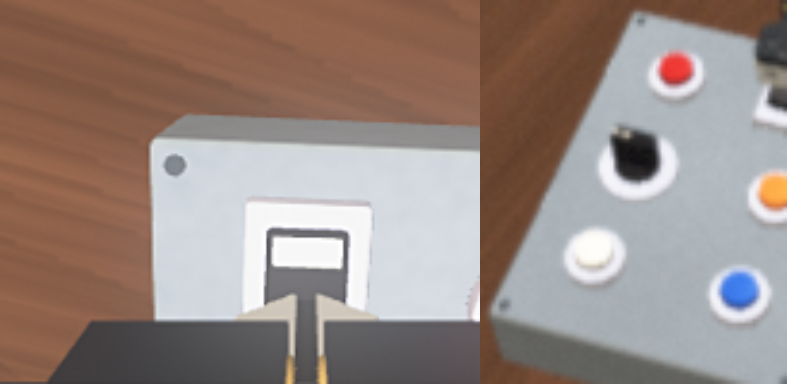

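The bar end now sits sunk in its frame at (310,250) in the crop, so the rocker is on. Next I'll move to just short of the pendant's green button.

Request:
step_arm --commands '[[[0.05, -0.66, -0.1], 0], [[0.05, -0.66, -0.1], 0], [[0.05, -0.66, -0.1], 0], [[0.05, -0.66, 0], 0], [[0.05, -0.66, 0], 0], [[0.05, -0.66, 0], 0], [[0.05, -0.66, 0], 0], [[0.05, -0.66, 0], 0], [[0.05, -0.66, 0], 0], [[0.05, -0.66, 0], 0], [[0, 0, 0], 0], [[0, 0, 0], 0]]'

```text
clock: 8.8
eef_pos: [0.5242, 0.1899, 0.1786]
eef_rot: [0.0, 0.99, 0.144, -0.001]
ft_force: [0.6, 0.3, -0.1]
width: 0.0004
grip_force: 0.0
```

```bash
python3 - <<'E'
from h import *
s=sensors.read_state();print(s["clock"],s["eef_pos"],s["ft_force"].round(2))
c=cam("wrist");im=optics.grab_frame("wrist")[:,:,::-1].copy();cv2.imwrite("pics/w5.png",im)
m,A,o=c
for n,p,col in [('run',(.5731,.2036,.06),'green'),('halt',(.4967,.195,.06),'red')]:
    q=A.T@(np.array(p)-o);q=(q[0]/q[2]*m["fx"]+m["cx"],q[1]/q[2]*m["fy"]+m["cy"]);print(n,q)
    try:b,st=blob(im,col,q,30,90,60);print(b,st,plane(c,b,.06))
    except Exception as e:print(e)
t=optics.grab_frame("top")[:,:,::-1].copy()
try:b,st=blob(t,'amber',(326,159),12,120);print(b,st)
except Exception as e:print(e)
print(togo((.5731,.2036),.075))
E
```

```text
8.8 [0.52415579 0.18987675 0.17861119] [ 0.56  0.32 -0.12]
run (np.float64(257.9224463261127), np.float64(137.85235823970558))
[260.78213508 140.57734205] [245 124  29  29 459] [0.57142965 0.20027444 0.06      ]
halt (np.float64(244.67925091720326), np.float64(212.94415987419862))
max() iterable argument is empty
[325.85365854 158.26829268] [322 155   8   8  41]
(array([ 1.014, -0.028,  1.916]), np.float64(0.2854))
```

View pics/w5.png

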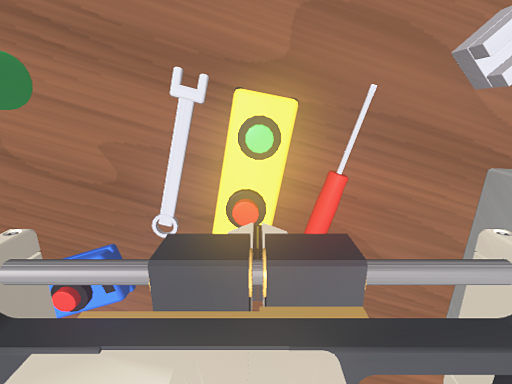

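The wrist view has the green cap at (260,138) and the red at (245,211), with the wrench left and the screwdriver right, both clear of the tips. I'll move over green.

Request:
step_arm --commands '[[[0.25, 0, 0], 0], [[0.25, 0, 0], 0], [[0.25, 0, 0.2], 0], [[0.25, 0, 0.4], 0], [[0, 0, 0.5], 0], [[0, 0, 0.4], 0], [[0, 0, 0.3], 0], [[0, 0, 0], 0], [[0, 0, 0], 0]]'

```text
clock: 9.8
eef_pos: [0.5733, 0.2034, 0.0897]
eef_rot: [0.0, 0.99, 0.143, -0.0]
ft_force: [-0.4, 0.0, 0.1]
width: 0.0005
grip_force: 0.0
```

```bash
python3 - <<'E'
from h import *
s=sensors.read_state();print(s["clock"],s["eef_pos"],s["ft_force"].round(2),togo((.5728,.2022),.054))
E
```

```text
9.8 [0.5732668  0.20341465 0.08970587] [-0.41  0.    0.13] (array([-0.016,  0.021,  0.554]), np.float64(0.2862))
```

Request:
step_arm --commands '[[[-0.01, 0.02, 0.2], 0], [[0, 0, 0.15], 0], [[0, 0, 0.08], 0], [[0, 0, 0.05], 0], [[0, 0, 0.05], 0], [[0, 0, 0], 0]]'

```text
clock: 10.4
eef_pos: [0.5727, 0.2024, 0.0632]
eef_rot: [0.0, 0.99, 0.143, -0.0]
ft_force: [-0.6, -2.3, 4.0]
width: 0.0003
grip_force: 2.2
```

Request:
step_arm --commands '[[[0, 0, 0.02], 0], [[0, 0, 0.02], 0], [[0, 0, 0], 0], [[0, 0, 0], 0]]'

```text
clock: 10.8
eef_pos: [0.5728, 0.2024, 0.0622]
eef_rot: [0.0, 0.99, 0.143, 0.0]
ft_force: [-5.8, -3.7, 12.2]
width: 0.0003
grip_force: 6.6
```

It's at its stop with 12 N. I'll hold it for about 1.6 s, then release straight up.

Request:
step_arm --commands '[[[0, 0, 0.01], 0], [[0, 0, 0], 0], [[0, 0, 0], 0], [[0, 0, 0], 0], [[0, 0, 0], 0], [[0, 0, 0], 0], [[0, 0, 0], 0], [[0, 0, 0], 0], [[0, 0, 0], 0], [[0, 0, 0], 0], [[0, 0, 0], 0], [[0, 0, 0], 0]]'

```text
clock: 12.0
eef_pos: [0.5728, 0.2024, 0.0621]
eef_rot: [0.0, 0.99, 0.143, 0.0]
ft_force: [-7.0, -3.5, 17.4]
width: 0.0006
grip_force: 8.7
```

Request:
step_arm --commands '[[[0, 0, 0], 0], [[0, 0, 0], 0], [[0, 0, 0], 0], [[0, 0, -0.1], 0], [[0, 0, -0.2], 0], [[0, 0, -0.5], 0], [[0, 0, -0.6], 0], [[0, 0, -0.6], 0], [[-0.5, 0, -0.2], 0], [[-0.5, 0, 0], 0], [[0, 0, 0], 0], [[0, 0, 0], 0]]'

```text
clock: 13.2
eef_pos: [0.5251, 0.1887, 0.1714]
eef_rot: [-0.0, 0.99, 0.143, 0.001]
ft_force: [0.1, -0.2, -0.2]
width: 0.0005
grip_force: 0.0
```

```bash
python3 - <<'E'
from h import *
s=sensors.read_state();print(s["clock"],s["eef_pos"],s["ft_force"].round(2))
im=optics.grab_frame("wrist")[:,:,::-1].copy();t=optics.grab_frame("scene")[:,:,::-1].copy()
cv2.imwrite("pics/c6.png",np.hstack([cv2.resize(im,(400,300)),cv2.resize(t[120:320,150:330],(270,300))]))
E
```

```text
13.2 [0.52514755 0.18872402 0.17135708] [ 0.11 -0.16 -0.19]
```

View pics/c6.png

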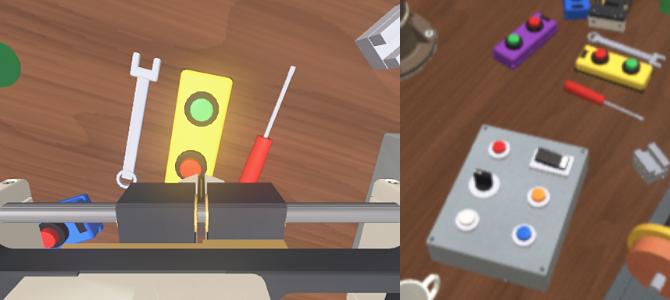

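The pendant is where it was, with green out at (202,109). The rocker's near end now stands up and amber is out at (538,195). The robot touches nothing, so I'll hand in.

```bash
python3 -c "
from rig import job
print(job.sign_off())"
```

```text
the job is handed in; nothing more can be done
None
```

I pressed and released the amber reset, pushed the rocker down at its white-barred end, held the pendant's green button in for about 1.5 s and released it, then handed the job in at about 13 s; the result of the judging was not shown.

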